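# Seat a master roller in the run-out stand

### The arm

A 6-joint arm with a two-finger parallel gripper is mounted at the origin on a cart in front of the work surface, level with it; the furniture and walls round the work are solid. World frame = base frame: x ahead of the robot, y to its left, z up, the work surface at z = 0. Lengths are in m, angles in rad, forces in N, time in s.
With the tool pointing down it reaches from about 0.35 to 0.95 m from the base axis. Payload 17.4 kg.
Tool frame: the origin (TCP) lies on the centre line of the jaws, within the pads' length; the fingertips stand 19 mm ahead of it and the grasp point (between the pads) is the TCP (tips_ahead is the distance from the TCP to the fingertips, in m); z points along the fingers, y is the direction in which the jaws open and shut (so a half turn about z gives the same grasp; the last joint's range is limited). The gripper opens to 93 mm and grips with 3 to 60 N. Pads are 15 mm wide; open, the fingers measure 128 mm over their backs; the gripper's body (75 mm by 188 mm) begins 65 mm behind the grasp point.
Start: joints at [-1.367, 0.116, 1.442, -0, 1.584, -0.038], TCP at [0.162, -0.655, 0.238] pointing down, gripper open.
Joint ranges: [-2.83, 2.83], [-0.83, 2.19], [0.07, 2.5], [-1.14, 4.28], [0.01, 3], [-2.97, 2.97]. Speed limits (rad/s): [1.89, 1.89, 2.22, 3.14, 3.14, 3.14].

### API

Orientations are given as a unit quaternion [w, x, y, z].
In Python, from cell import sense, capture, camera_info, finish_job, tips_ahead gives the robot as it stands.
- The arm moves only by the shell command python3 -m inch 'ROWS' [OPENING] [FORCE]. ROWS is JSON, a list of rows, each a list of 6 numbers: the shift along the world's x, y, z in mm, then the turn, a rotation vector about the world's x, y, z in degrees. In form: [[tx, ty, tz, rx, ry, rz], ...]. A call has exactly 5 rows; each row shifts and turns the commanded pose from where the row before left it; what a row does not reach is not made up. A row lasts 1/10 s, in which the tool goes at most 50 mm and 8.59 degrees, less where a joint would pass 70% of its speed; a pose out of reach is approached as far as the arm can. A call with a gripper value outside its range is refused whole. OPENING is the closure in counts, from 0 (fully open) to 255 (shut), set as the call begins (- or left out, the last holds). The fingers move at their own pace and stop on an object; FORCE is the grip in N (left out, the last holds). Time passes only in rows, so rows that do not move let the fingers close, or fill a call up. It gives the time, the measured TCP pose, the force and the opening at its end, in the units of the state.
- sense(): the state, without advancing time (a new reading comes with each control period).
- capture(name): name is "scene" or "side" or "wrist"; returns the picture (480x640x3 uint8, red, green, blue); there is no depth.
- camera_info(name): a dict with "intrinsics" (3x3 intrinsics, pixels), "k1" (the pictures are not rectified: a ray, as slopes to the right and down, at radius r is drawn at 1 + k1 r^2 times it, then the intrinsics apply), "cam_to_world" (4x4, takes a point from camera to world coordinates). Camera axes: x right, y up, looking along -z (the intrinsics and any distortion apply to the point x, -y, -z); pixel columns grow to the right and rows downward; lengths in m; the calibration is good to about 2 mm. A picture is of the moment at which its call begins: read the wrist's pose just before it. camera_info takes no time and is no camera call; for the wrist camera it gives the pose at the moment of the call.
- finish_job(): hands the job in, once; it reports no verdict.
The state is a dict: "time_s": time; "joint_positions": joint angles; "joint_vel": joint speeds; "joint_torque": joint torques, N m; "ee_pos": TCP position; "orientation": TCP orientation; "wrist_force": force on the tool from outside, world axes, zero at the start; "moment": the same for the moment, N m; "finger_gap": opening from 0.0 (shut) to 1.0 (fully open).
Only numpy, scipy, OpenCV 4.12 (cv2) and the standard library are available. Lean on these libraries where they do the work, as an engineer would, in place of code of your own. Each camera call takes 0.05 s, during which the arm holds its last target. There are 200 camera calls.

### The job

Take the steel roller from its blue rack and lower it, level, into the two open slots of the run-out stand, past the sprung brass keepers, until both axle ends are fully home on the green seats; bed it in there with a steady downward push of about 15 N (10 to 20 N) for half a second, then let go of it, midway between the uprights. The fork's height is not known, so feel for the bottom and push no harder than that on it; leave the bottle, jar and tube alone.

Things in the scene. Friction and masses are not known exactly. Their poses are not given: they have to be found in the camera images.
- roller_center (a point): Centre of the polished steel roller: 36 mm in diameter, 56 mm long, about 0.18 kg, on an axle 10 mm in diameter and 150 mm long that stands out 47 mm at either end. The point's y axis runs along the axle; x and z may point anywhere round it. It starts lying level in the rack. Grip it across the 36 mm cylinder.
- rack: Blue plastic rack, fixed, base 70 x 126 mm (x, y), 10 mm thick; origin at the centre of its underside, on the worktop. Two vee posts 10 mm thick at y = +50 and -50 mm carry the axle, parallel to the rack's y, its centre at z = 50 mm; post tops at z = 54 mm, 32 mm wide.
- stand: Run-out stand, fixed; origin at the centre of its underside, on the worktop, z up. Dark base 100 x 150 x 12 mm (x, y, z), two grey sleeves (top z = 36 mm), out of which rise two aluminium uprights, one fork. The fork is clamped firmly at an unknown, unmeasured height h = 0 to 15 mm. An axle fully home lies along y at x = 0, its centre at z = 60 mm + h.
- left_upright (a point): Point on top of the sleeve at stand x = 0, y = +55, z = 36 mm: middle of the left upright (12 mm thick in y), but fixed to the base, so it does not show h. Upright's slot: open upwards, 12 mm wide in x, centred at x = 0, rigid floor (green seat fork_c0) at stand z = 55 mm + h, 45 degree lead-in widening to 32 mm over the top 10 mm, top at 83 mm + h.
- right_upright (a point): The same point and upright at stand y = -55 mm (seat fork_c1). In each slot a round sprung brass keeper stands out 4 mm from the +x wall. The axle rests on the keepers with its centre about 11 mm above home, must be pushed down past them (up to 12 N for both; from about 6 mm above home they pull it down) and is then held down by them. Either end of the roller may be on either side.
- orange_bottle_mid (a point): Small clear bottle with orange liquid and ribbed cap, 36 mm in diameter, 75 mm high, standing; centre half-way up. Bystander.
- glass_jar_mid (a point): Open clear glass jar, 56 mm in diameter, 42 mm high, standing; centre half-way up. Bystander.
- white_tube_mid (a point): White stick tube, 21 mm in diameter, 72 mm high, standing; centre half-way up. Bystander.

How it is judged:
On the way, in this order (a step that is already met when the one before it is completed fails the run):
1. the roller is lifted clear of the rack (height (world z) of roller_center above 0.08 m), for 0.1 s.
2. both axle ends are pressed evenly onto the seats (contact force between roller and fork_c0 above 6 N and contact force between roller and fork_c1 above 6 N), for 0.3 s.
At the end, for the whole second after the job is handed in: Both axle ends bear on the green seats in the slot floors (more than 0.5 N on each); the axle is level within 1.7 degrees and along the slots within 2.9 degrees; the roller's centre is within 12 mm (horizontally) of the stand's middle; it is released and at rest (contact force between roller and fork_c0 above 0.5 N and contact force between roller and fork_c1 above 0.5 N and angle between roller_center's own y axis and vertical between 1.54 and 1.602 rad and horizontal distance between roller_center and stand below 0.012 m and angle between the y axis of roller_center and the y axis of stand, either way round below 0.05 rad and linear speed of roller below 0.02 m/s); the robot touches nothing.
It fails at once if an axle end is pressed or dropped onto its seat with more than 18 N (the keepers and the weight give about 4 N of it, the push the rest, half on each seat) (contact force between roller and fork_c0 above 18 N or contact force between roller and fork_c1 above 18 N).
It fails at once if the roller is jammed or struck against the stand (contact forces over 60 N in all) (contact force between roller and stand above 60 N).
It fails at once if the bottle is shifted by more than 30 mm or tipped over (distance of orange_bottle_mid from where it was at the start of the episode above 0.03 m or angle between orange_bottle_mid's own z axis and vertical above 0.5 rad).
It fails at once if the jar is shifted by more than 30 mm or tipped over (distance of glass_jar_mid from where it was at the start of the episode above 0.03 m or angle between glass_jar_mid's own z axis and vertical above 0.5 rad).
It fails at once if the tube is shifted by more than 30 mm or tipped over (distance of white_tube_mid from where it was at the start of the episode above 0.03 m or angle between white_tube_mid's own z axis and vertical above 0.5 rad).
It also fails if it takes over 64 s, if anything falls off the work surface, if the arm or the gripper's body presses on something with over 40 N, if the wrist force passes 120 N, or if a joint passes its speed limit or range.

## Working session

There is one attempt and no reset: what is moved stays moved. The work goes in short steps, Python scripts to look and compute and a shell command to move; the robot and the scene stay as the last step left them, time stands still between calls to the robot, and variables do not carry over. Pictures are saved under pics/ and viewed, about 8 in all and at most 12, crops included, and the job is handed in when it is done.

```bash
ls; mkdir -p pics; python3 - <<'E'
from cell import *
import cv2
print(sense())
for n in("scene","side"):
    i=camera_info(n);print(n,i)
    cv2.imwrite(f"pics/{n}0.png",capture(n)[:,:,::-1])
E
```

```text
pics
{'time_s': 0.0, 'joint_positions': array([-1.36680262e+00,  1.16485390e-01,  1.44229185e+00, -1.11569507e-05,
        1.58399251e+00, -3.77796850e-02]), 'joint_vel': array([ 0.00104427,  0.00037668, -0.00085799, -0.00042299, -0.0005185 ,
        0.00046874]), 'joint_torque': array([ 7.21195145e-03, -7.21278691e+01, -6.22591710e+01,  7.82578136e-02,
        2.39863177e-02, -1.01869073e-04]), 'ee_pos': array([ 0.16157463, -0.65518016,  0.23688906]), 'orientation': array([-5.86052177e-04,  9.92701934e-01,  1.20592389e-01, -5.44148380e-05]), 'wrist_force': array([ 0.58215746, -0.04328517, -1.05447474]), 'moment': array([-0.04387238, -0.03457287, -0.03609831]), 'finger_gap': 1.0002990746890406}
scene {'intrinsics': array([[578.16889082,   0.        , 319.7139024 ],
       [  0.        , 578.16889082, 236.83904291],
       [  0.        ,   0.        ,   1.        ]]), 'k1': -0.023302613015794216, 'cam_to_world': array([[-0.70640476,  0.51679884, -0.48364375,  0.12470201],
       [-0.70780539, -0.51766558,  0.48065984,  0.45864649],
       [-0.00196128,  0.68186605,  0.73147443,  0.78208345],
       [ 0.        ,  0.        ,  0.        ,  1.        ]])}
side {'intrinsics': array([[557.35956074,   0.        , 323.82370668],
       [  0.        , 557.35956074, 227.10114448],
       [  0.        ,   0.        ,   1.        ]]), 'k1': -0.04699495365608727, 'cam_to_world': array([[ 0.99810315,  0.02848996, -0.05457499,  0.53681181],
       [-0.0603249 ,  0.62954735, -0.77461671, -0.74041564],
       [ 0.01228874,  0.7764396 ,  0.63007184,  0.64779559],
       [ 0.        ,  0.        ,  0.        ,  1.        ]])}
```

View pics/scene0.png

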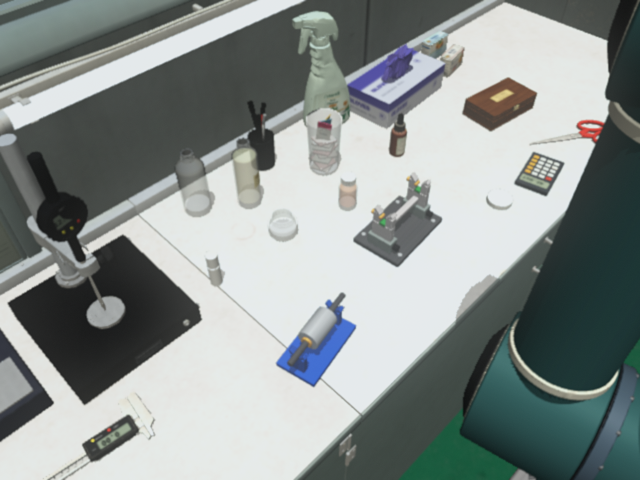

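View pics/side0.png

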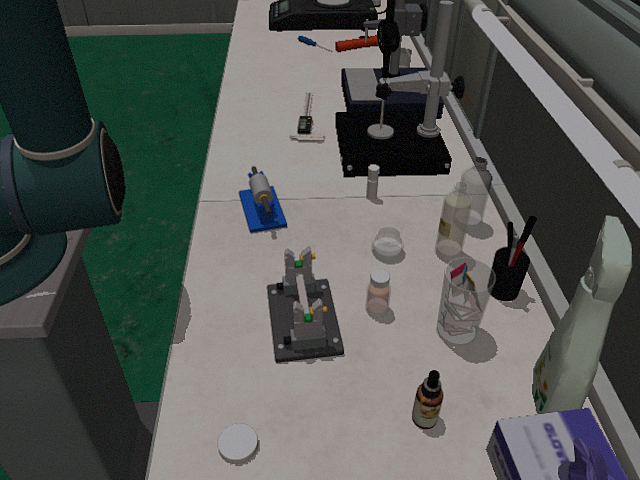

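The scene view shows the rack and roller at about (318,340), the stand at (398,225), the bottle at (347,192), the jar at (283,224) and the tube at (213,268). In the side view the rack is at (263,207) and the stand at (305,318).

```bash
cat > h.py <<'E'
from cell import *
import numpy as np, cv2
def toplane(n,uv,z,info=None):
    i=info or camera_info(n);K=i["intrinsics"];M=i["cam_to_world"];k=i["k1"]
    uv=np.atleast_2d(np.array(uv,float))
    s=cv2.undistortPoints(uv[:,None],K,np.array([k,0,0,0,0.]))[:,0]
    d=np.c_[s[:,0],-s[:,1],-np.ones(len(s))]@M[:3,:3].T
    o=M[:3,3]
    return o+d*((z-o[2])/d[:,2])[:,None]
def biggest(mask):
    c,_=cv2.findContours(mask.astype(np.uint8),0,2)
    return max(c,key=cv2.contourArea)
def rect(P):  # P Nx3 -> centre,size,angle of long side (deg)
    (c,s,a)=cv2.minAreaRect((P[:,:2]*1000).astype(np.float32))
    if s[0]<s[1]: a+=90; s=s[::-1]
    return np.round(c,1),np.round(s,1),round(a%180,1)
E
python3 - <<'E'
from h import *
for n,box in(("scene",(355,245,442,264)),("side",(264,276,346,364))):
    im=cv2.imread(f"pics/{n}0.png").astype(int);b,g,r=im[...,0],im[...,1],im[...,2]
    c=biggest((b>r+60)&(b>g+50)&(np.indices(b.shape)[0]>(230 if n=="scene" else 150))&(np.indices(b.shape)[0]<(400 if n=="scene" else 240)))
    print(n,"rack",cv2.boundingRect(c),rect(toplane(n,c[:,0],.01)))
    m=(im.max(2)<110); mm=np.zeros_like(m)
    if n=="scene": mm[170:268,350:445]=m[170:268,350:445]
    else: mm[240:365,262:348]=m[240:365,262:348]
    c=biggest(mm);print("stand",cv2.boundingRect(c),rect(toplane(n,c[:,0],.012)))
for n,l in(("scene",{"bottle":(347,208),"jar":(283,238),"tube":(216,284)}),("side",{"bottle":(378,315),"jar":(388,257),"tube":(372,201)})):
    for k,v in l.items(): print(n,k,toplane(n,v,0).round(3)[0])
print(toplane("scene",[(297,360),(341,297)],.05).round(4))
E
```

```text
scene rack (277, 319, 79, 66) (array([477.3, 115.5]), array([126. ,  69.2]), 102.5)
stand (354, 205, 87, 61) (array([ 545.4, -165.6]), array([156. ,  97.7]), 95.6)
side rack (240, 190, 24, 40) (array([455.2, 106.2]), array([124.4,  25.5]), 103.9)
stand (267, 249, 78, 115) (array([ 543.9, -136.6]), array([244.3,  99.6]), 95.6)
scene bottle [ 0.658 -0.147  0.   ]
scene jar [ 0.688 -0.005  0.   ]
scene tube [0.69  0.149 0.   ]
side bottle [ 0.664 -0.163  0.   ]
side jar [ 0.699 -0.031  0.   ]
side tube [0.692 0.133 0.   ]
[[0.4597 0.1727 0.05  ]
 [0.4931 0.0455 0.05  ]]
```

Rack centre is about (477,115) with its axle at 102.5°. The stand is about (545,-165) at 95.6°. I'll fly over the stand first and take one close look on the way.

```bash

python3 -m inch '[[25.5,32.7,6,0,0,5.45],[25.5,32.7,6,0,0,5.45],[25.5,32.7,6,0,0,5.45],[25.5,32.7,6,0,0,5.45],[25.5,32.7,6,0,0,5.45]]' 0
python3 -m inch '[[25.5,32.7,6,0,0,5.45],[25.5,32.7,6,0,0,5.45],[25.5,32.7,6,0,0,5.45],[25.5,32.7,6,0,0,5.45],[25.5,32.7,6,0,0,5.45]]'
python3 -m inch '[[25.5,32.7,6,0,0,5.45],[25.5,32.7,6,0,0,5.45],[25.5,32.7,6,0,0,5.45],[25.5,32.7,6,0,0,5.45],[25.5,32.7,6,0,0,5.45]]'
python3 -m inch '[[0,0,0,0,0,0],[0,0,0,0,0,0],[0,0,0,0,0,0],[0,0,0,0,0,0],[0,0,0,0,0,0]]'
python3 - <<'E'
from h import *
import pickle
print(sense()["orientation"],sense()["joint_positions"])
i=camera_info("wrist");pickle.dump(i,open("w1.pkl","wb"));print(i["cam_to_world"].round(3))
cv2.imwrite("pics/w1.png",capture("wrist")[:,:,::-1])
E
```

```text
time_s: 0.6
ee_pos: [0.2898, -0.4904, 0.2676]
orientation: [-0.0, 0.936, 0.353, -0.0]
wrist_force: [-0.1, -1.5, -0.4]
finger_gap: 1.003
time_s: 1.1
ee_pos: [0.4173, -0.3268, 0.2977]
orientation: [-0.0, 0.826, 0.563, 0.0]
wrist_force: [-0.6, -0.8, 0.2]
finger_gap: 0.997
time_s: 1.6
ee_pos: [0.5449, -0.1633, 0.3277]
orientation: [-0.0, 0.67, 0.742, -0.0]
wrist_force: [0.6, -1.5, 0.7]
finger_gap: 1.001
time_s: 2.1
ee_pos: [0.5437, -0.1656, 0.3276]
orientation: [0.0, 0.672, 0.74, -0.0]
wrist_force: [1.5, 0.6, 0.1]
finger_gap: 1.0
[ 6.85773812e-06  6.72276631e-01  7.40300027e-01 -3.31020050e-05] [-3.40606570e-01 -1.25672265e-01  1.53834097e+00 -6.72009085e-05
  1.72893688e+00 -4.36853895e-01]
[[ 0.995 -0.091 -0.029  0.535]
 [ 0.096  0.955  0.282 -0.087]
 [ 0.002 -0.284  0.959  0.474]
 [ 0.     0.     0.     1.   ]]
```

View pics/w1.png

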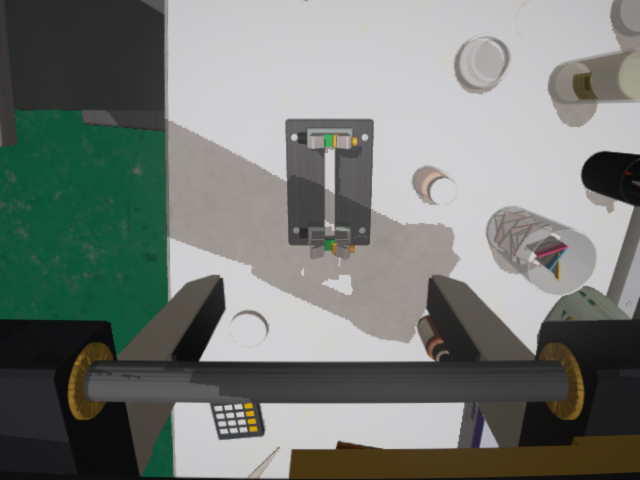

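The stand is in full view, with base corners (287,120), (373,120), (372,245) and (289,245). The green seats are near (329,141) and (329,245), the keepers are on the +x side, and the bottle is at (440,190).

```bash
python3 - <<'E'
from h import *
import pickle
i=pickle.load(open("w1.pkl","rb"));im=cv2.imread("pics/w1.png").astype(int)
m=np.zeros(im.shape[:2],bool);m[110:256,280:380]=(im.max(2)<95)[110:256,280:380]
m=cv2.morphologyEx(m.astype(np.uint8),cv2.MORPH_OPEN,np.ones((5,5)))
c=biggest(m);P=toplane(0,c[:,0],.012,i)
print("base",cv2.boundingRect(c),rect(P), P[:,:2].min(0),P[:,:2].max(0))
(cc,s,a)=cv2.minAreaRect(c);print(cc,s,a)
q=cv2.approxPolyDP(cv2.convexHull(c),6,True)[:,0];print(q.tolist(),(toplane(0,q,.012,i)*1000).round(1).tolist())
b,g,r=im[...,0],im[...,1],im[...,2]
for name,mk in(("green",(g>r+50)&(g>b+50)),("keeper",(r>b+80)&(r>g+30))):
    mk=mk.copy();mk[:,:290]=0;mk[:,370:]=0;mk[270:]=0;mk[:100]=0
    n,_,st,ce=cv2.connectedComponentsWithStats(mk.astype(np.uint8))
    for k in range(1,n): 
        if st[k,4]>5: print(name,st[k],ce[k].round(1),[(toplane(0,ce[k],.055+h,i)[0]*1000).round(1).tolist() for h in(0,.0075,.015)])
E
```

```text
base (287, 175, 37, 70) (array([ 522.3, -200.3]), array([84.7, 42.4]), 95.2) [ 0.49820024 -0.24409128] [ 0.54515798 -0.15921236]
(305.0, 209.5) (69.0, 36.0) 90.0
[[290, 175], [323, 186], [323, 226], [307, 244], [289, 243]] [[501.1, -159.8, 12.0], [540.6, -169.0, 12.0], [545.2, -217.6, 12.0], [527.8, -242.2, 12.0], [505.8, -243.0, 12.0]]
green [324 135   9  12  89] [327.9 140.1] [[540.6, -113.3, 55.0], [540.5, -112.8, 62.5], [540.4, -112.3, 70.0]]
green [325 240  10  10  62] [328.5 243.9] [[552.2, -225.4, 55.0], [551.9, -222.9, 62.5], [551.6, -220.4, 70.0]]
keeper [333 134   4  14  31] [334.  140.6] [[546.9, -113.2, 55.0], [546.7, -112.7, 62.5], [546.5, -112.2, 70.0]]
keeper [352 137   5   9  31] [353.8 141. ] [[567.3, -111.5, 55.0], [566.7, -111.1, 62.5], [566.2, -110.7, 70.0]]
keeper [333 243   4  11  24] [333.8 247.3] [[558.5, -228.8, 55.0], [558.1, -226.2, 62.5], [557.7, -223.7, 70.0]]
keeper [350 246   5   6  25] [351.6 248.5] [[578.4, -228.3, 55.0], [577.6, -225.8, 62.5], [576.8, -223.3, 70.0]]
```

```bash
python3 - <<'E'
import cv2
im=cv2.imread("pics/w1.png")[105:265,270:390]
cv2.imwrite("pics/w1c.png",cv2.resize(im,None,fx=3.7,fy=3.7,interpolation=cv2.INTER_CUBIC))
E
python3 -m inch '[[-13,50,-4,0,0,0.8],[-13,50,-4,0,0,0.8],[-13,50,-4,0,0,0.8],[-13,45,-4,0,0,0.8],[-13,45,-4,0,0,0.8]]'
python3 -m inch '[[0,40,-4,0,0,0.8],[0,0,0,0,0,0.8],[0,0,0,0,0,0.8],[0,0,0,0,0,0],[0,0,0,0,0,0]]'
python3 - <<'E'
from h import *
import pickle
i=camera_info("wrist");pickle.dump(i,open("w2.pkl","wb"));
cv2.imwrite("pics/w2.png",capture("wrist")[:,:,::-1])
E
```

```text
time_s: 2.65
ee_pos: [0.4795, 0.0711, 0.3081]
orientation: [0.0, 0.646, 0.764, 0.0]
wrist_force: [1.3, 0.7, 0.9]
finger_gap: 1.0
time_s: 3.15
ee_pos: [0.4807, 0.1087, 0.3043]
orientation: [0.0, 0.63, 0.777, 0.0]
wrist_force: [0.1, -0.5, -0.5]
finger_gap: 0.998
```

View pics/w1c.png

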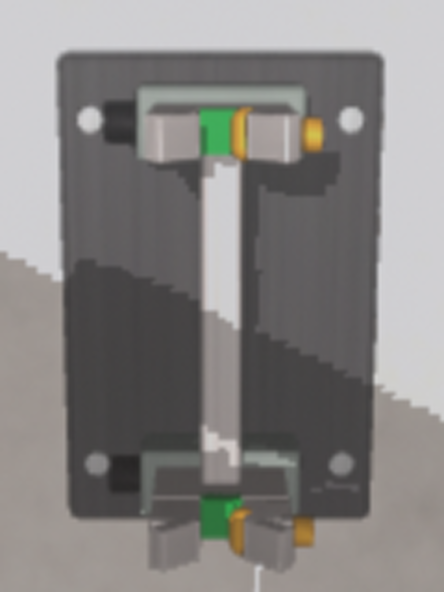

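View pics/w2.png

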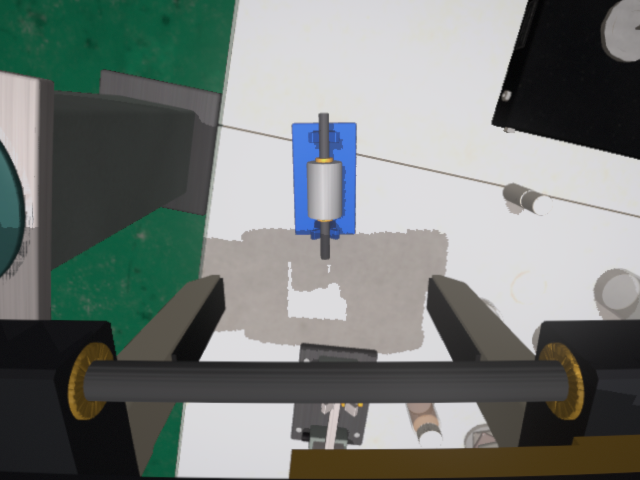

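w1c gives base corners (285.7,119.3), (373.5,119.3), (369.5,245) and (289.5,244.5) in full-image pixels. w2 shows the roller at (325,190), with the axle running from (324,114) to (325,259).

```bash
python3 - <<'E'
from h import *
import pickle
i=pickle.load(open("w1.pkl","rb"))
C=toplane(0,[(285.7,119.3),(373.5,119.3),(369.5,245),(289.5,244.5)],.012,i)*1000
print("stand corners",C.round(1).tolist(),C.mean(0).round(1),rect(C/1000))
for h in(0,.0075,.015):
    G=toplane(0,[(324,140.5),(325,244.5)],.055+h,i)*1000;print("slot -6 edge",G.round(1).tolist())
i=pickle.load(open("w2.pkl","rb"));im=cv2.imread("pics/w2.png").astype(int);b,g,r=im[...,0],im[...,1],im[...,2]
mk=(b>r+60)&(b>g+50);mk[:,:280]=0;mk[:,370:]=0;mk[:110]=0;mk[250:]=0
c=np.concatenate([biggest(mk)]);print("rack",rect(toplane(0,c[:,0],.01,i)))
A=toplane(0,[(324,114),(325,259)],.05,i)*1000;print("axle",A.round(1).tolist(),A.mean(0),np.linalg.norm(A[1]-A[0]),np.degrees(np.arctan2(*(A[0]-A[1])[[1,0]])))
m=np.zeros_like(mk);m[155:225,300:350]=((im.min(2)>100)&(im.max(2)-im.min(2)<40))[155:225,300:350]
c=biggest(m);print(cv2.boundingRect(c),rect(toplane(0,c[:,0],.06,i)))
s=sense();print(s["ee_pos"],s["orientation"],np.degrees(2*np.arctan2(s["orientation"][2],s["orientation"][1]))-90)
E
python3 - <<'E'
import cv2
im=cv2.imread("pics/w2.png")[105:270,275:375]
cv2.imwrite("pics/w2c.png",cv2.resize(im,None,fx=3.6,fy=3.6,interpolation=cv2.INTER_CUBIC))
E
```

```text
stand corners [[491.8, -97.6, 12.0], [589.9, -88.2, 12.0], [604.2, -236.2, 12.0], [506.5, -244.9, 12.0]] [ 548.1 -166.7   12. ] (array([ 548. , -166.9]), array([148.8,  98.6]), 95.5)
slot -6 edge [[536.6, -114.0, 55.0], [548.4, -226.4, 55.0]]
slot -6 edge [[536.6, -113.5, 62.5], [548.2, -223.9, 62.5]]
slot -6 edge [[536.6, -113.0, 70.0], [547.9, -221.4, 70.0]]
rack (array([457.9, 108.5]), array([129.5,  28.4]), 102.1)
axle [[462.7, 185.2, 50.0], [494.4, 38.8, 50.0]] [478.52718053 112.02223208  50.        ] 149.74512729838014 102.21224545709418
(307, 162, 35, 59) (array([478. , 112.3]), array([58.3, 33.8]), 102.5)
[0.48072911 0.10878645 0.30415221] [7.44068406e-05 6.30098273e-01 7.76515396e-01 1.29321625e-05] 11.885253077081913
```

View pics/w2c.png

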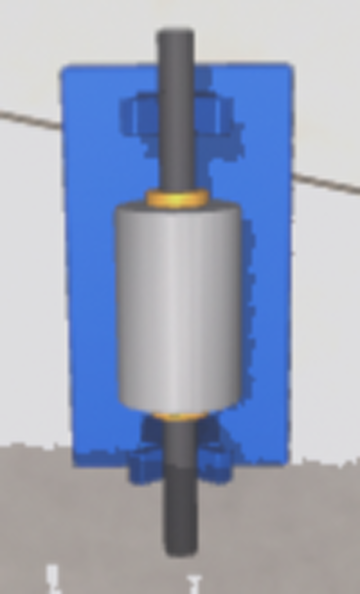

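The roller is at (478.5,112) with the axle at 102.2°. The stand is at (548.2,-167.3) at 95.7°, and both cues agree on that. Next I grasp the roller.

```bash

python3 -m inch '[[-1,1.5,-40,0,0,0.3],[-1,1.5,-40,0,0,0],[0,0,-40,0,0,0],[0,0,-35,0,0,0],[0,0,-30,0,0,0]]'
python3 -m inch '[[0,0,-20,0,0,0],[0,0,-15,0,0,0],[0,0,-15,0,0,0],[0,0,-10,0,0,0],[0,0,-7,0,0,0]]'
python3 -m inch '[[0,0,-1,0,0,0],[0,0,0,0,0,0],[0,0,0,0,0,0],[0,0,0,0,0,0],[0,0,0,0,0,0]]'
python3 - <<'E'
from h import *
s=sense();print(s["ee_pos"],s["wrist_force"],s["moment"])
cv2.imwrite("pics/w3.png",capture("wrist")[:,:,::-1])
E
```

```text
time_s: 3.7
ee_pos: [0.4782, 0.112, 0.1172]
orientation: [-0.0, 0.628, 0.778, -0.0]
wrist_force: [-1.6, -0.3, 0.1]
finger_gap: 1.002
time_s: 4.2
ee_pos: [0.4786, 0.1128, 0.0516]
orientation: [0.0, 0.627, 0.779, 0.0]
wrist_force: [0.5, 0.1, -0.4]
finger_gap: 0.996
time_s: 4.7
ee_pos: [0.4787, 0.1129, 0.0515]
orientation: [0.0, 0.627, 0.779, 0.0]
wrist_force: [1.1, -0.1, 0.1]
finger_gap: 1.003
[0.47867804 0.11291972 0.05146673] [ 1.08552278 -0.09352789  0.14435732] [-0.06757858 -0.12849859 -0.00843614]
```

View pics/w3.png

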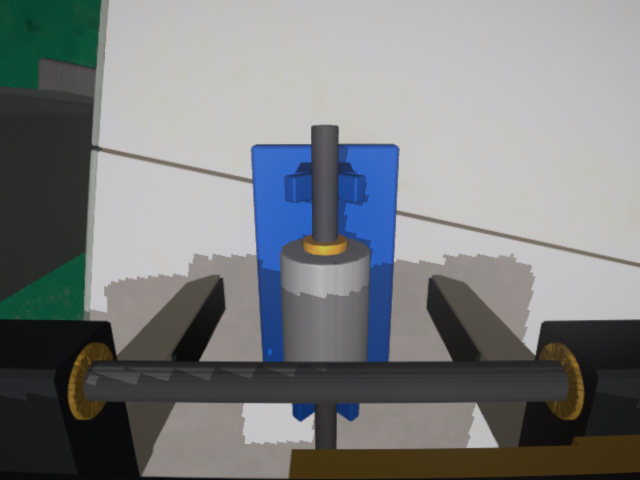

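The roller lies centred between the open fingers, with its cylinder at about (325,310) and the fingers at x=200 and x=450. Now I close and lift.

```bash

python3 -m inch '[[0,0,0,0,0,0],[0,0,0,0,0,0],[0,0,0,0,0,0],[0,0,0,0,0,0],[0,0,0,0,0,0]]' 255 50
python3 -m inch '[[0,0,0,0,0,0],[0,0,0,0,0,0],[0,0,0,0,0,0],[0,0,0,0,0,0],[0,0,0,0,0,0]]'
python3 -m inch '[[0,0,0,0,0,0],[0,0,0,0,0,0],[0,0,0,0,0,0],[0,0,0,0,0,0],[0,0,0,0,0,0]]'
python3 -c "
from cell import *
s=sense();print(s['ee_pos'],s['wrist_force'],s['moment'],s['finger_gap'])"
```

```text
time_s: 5.25
ee_pos: [0.4785, 0.1129, 0.051]
orientation: [-0.0, 0.627, 0.779, -0.0]
wrist_force: [-0.2, -0.0, -0.6]
finger_gap: 0.617
time_s: 5.75
ee_pos: [0.4785, 0.1128, 0.0511]
orientation: [-0.0, 0.627, 0.779, -0.0]
wrist_force: [-0.1, 0.0, 0.6]
finger_gap: 0.377
time_s: 6.25
ee_pos: [0.4785, 0.1129, 0.0511]
orientation: [-0.0, 0.627, 0.779, -0.0]
wrist_force: [-1.2, 0.2, 1.3]
finger_gap: 0.376
[0.47846241 0.11285013 0.05105474] [-1.18056924  0.16124926  1.32479337] [-0.06180135  0.03206576  0.0042406 ] 0.37570138442001766
```

Gripped: the gap of 0.376 is about 35 mm. Lifting, then carrying it over the stand.

```bash

python3 -m inch '[[0,0,5,0,0,0],[0,0,15,0,0,0],[0,0,30,0,0,0],[0,0,40,0,0,0],[0,0,30,0,0,0]]'
python3 -m inch '[[5,-20,0,0,0,-1],[9,-36,0,0,0,-1],[10,-40,0,0,0,-1],[10,-40,0,0,0,-1],[10,-40,0,0,0,-1]]'
python3 -m inch '[[10,-40,0,0,0,-1],[8,-32,0,0,0,-0.5],[5,-20,0,0,0,0],[2.7,-12,0,0,0,0],[0,0,0,0,0,0]]'
python3 -m inch '[[0,0,0,0,0,0],[0,0,0,0,0,0],[0,0,0,0,0,0],[0,0,0,0,0,0],[0,0,0,0,0,0]]'
python3 - <<'E'
from h import *
import pickle
s=sense();print(s["ee_pos"],s["wrist_force"],s["moment"],np.degrees(2*np.arctan2(s["orientation"][2],s["orientation"][1]))-90)
i=camera_info("wrist");pickle.dump(i,open("w4.pkl","wb"));
cv2.imwrite("pics/w4.png",capture("wrist")[:,:,::-1])
cv2.imwrite("pics/s4.png",capture("side")[:,:,::-1])
E
```

```text
time_s: 6.75
ee_pos: [0.4786, 0.1129, 0.1746]
orientation: [0.001, 0.627, 0.779, 0.001]
wrist_force: [0.5, 0.1, -1.0]
finger_gap: 0.379
time_s: 7.25
ee_pos: [0.5227, -0.0648, 0.1725]
orientation: [0.001, 0.661, 0.751, 0.0]
wrist_force: [1.0, 0.3, -2.0]
finger_gap: 0.38
time_s: 7.75
ee_pos: [0.5483, -0.168, 0.1717]
orientation: [0.0, 0.671, 0.742, 0.0]
wrist_force: [0.0, 0.4, -1.4]
finger_gap: 0.375
time_s: 8.25
ee_pos: [0.5482, -0.1668, 0.1712]
orientation: [0.0, 0.67, 0.742, 0.0]
wrist_force: [0.0, -0.2, -2.4]
finger_gap: 0.375
[ 0.54819331 -0.16676078  0.17118325] [ 0.01403829 -0.18403917 -2.35717323] [-0.07184852 -0.0974319  -0.00474157] 5.829718470378225
```

View pics/w4.png

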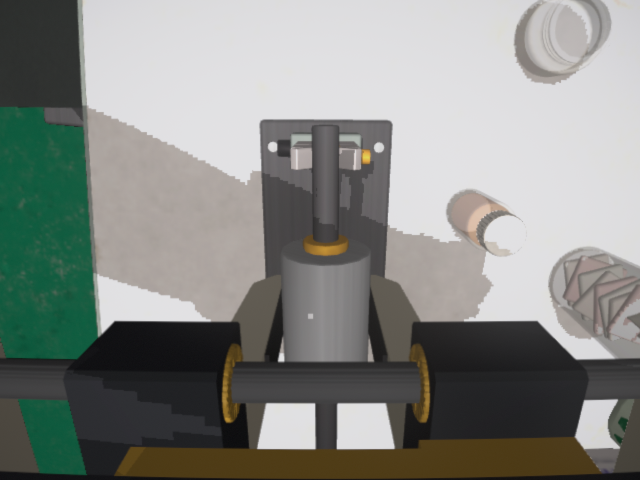

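Axle mid-line is at x≈325.5 and the base's far edge spans 261–392, so its midpoint is 326.5: aligned. The axle end is at the same image row (126) as before the lift, so it hasn't tilted. Numeric check, and descend to just above the uprights.

```bash
python3 - <<'E'
from h import *
import pickle
i=pickle.load(open("w4.pkl","rb"))
C=toplane(0,[(261,121),(392,121)],.012,i)*1000;print(C.round(1),C.mean(0))
A=toplane(0,[(325.5,127),(325.5,235)],.171,i)*1000;print(A.round(1))
t=np.radians(95.7);print("predicted far edge mid",548.2+75*np.cos(t),-167.3+75*np.sin(t))
# upright-top outer edges, midpoint
print((toplane(0,[(292,150),(361,150)],.09,i)*1000).round(1))
E
python3 -m inch '[[0,0,-10,0,0,0],[0,0,-20,0,0,0],[0,0,-20,0,0,0],[0,0,-12,0,0,0],[0,0,-6,0,0,0]]'
python3 -m inch '[[0,0,0,0,0,0],[0,0,0,0,0,0],[0,0,0,0,0,0],[0,0,0,0,0,0],[0,0,0,0,0,0]]'
```

```text
[[492.3 -98.3  12. ]
 [589.3 -88.4  12. ]] [540.78813603 -93.34862047  12.        ]
[[ 539.7  -92.7  171. ]
 [ 543.8 -132.9  171. ]]
predicted far edge mid 540.7510187692271 -92.67083225290804
[[ 522.6 -109.8   90. ]
 [ 561.3 -105.8   90. ]]
time_s: 8.85
ee_pos: [0.5477, -0.167, 0.1015]
orientation: [-0.001, 0.67, 0.742, -0.0]
wrist_force: [-0.3, -0.6, -1.4]
finger_gap: 0.377
time_s: 9.35
ee_pos: [0.5483, -0.1672, 0.1035]
orientation: [0.0, 0.67, 0.742, 0.0]
wrist_force: [-0.5, -0.7, 0.1]
finger_gap: 0.376
```

```bash

python3 -m inch '[[0.7,0,-2,0,0,0],[0,0,-2,0,0,0],[0,0,-2,0,0,0],[0,0,-2,0,0,0],[0,0,-2,0,0,0]]'
python3 -m inch '[[0,0,-1,0,0,0],[0,0,-1,0,0,0],[0,0,-1,0,0,0],[0,0,-1,0,0,0],[0,0,0,0,0,0]]'
python3 -m inch '[[0,0,0,0,0,0],[0,0,0,0,0,0],[0,0,0,0,0,0],[0,0,0,0,0,0],[0,0,0,0,0,0]]'
```

```text
time_s: 9.85
ee_pos: [0.5489, -0.1671, 0.0928]
orientation: [-0.0, 0.67, 0.742, -0.0]
wrist_force: [-0.0, 0.4, -1.6]
finger_gap: 0.374
time_s: 10.35
ee_pos: [0.5487, -0.1671, 0.0889]
orientation: [-0.0, 0.67, 0.742, -0.0]
wrist_force: [-1.7, -0.5, -1.5]
finger_gap: 0.377
time_s: 10.85
ee_pos: [0.5488, -0.1671, 0.089]
orientation: [-0.0, 0.67, 0.742, -0.0]
wrist_force: [-2.1, 0.2, -2.0]
finger_gap: 0.378
```

```bash

python3 -m inch '[[0,0,-0.5,0,0,0],[0,0,-0.5,0,0,0],[0,0,-0.5,0,0,0],[0,0,-0.5,0,0,0],[0,0,0,0,0,0]]'
python3 -m inch '[[0,0,-0.5,0,0,0],[0,0,-0.5,0,0,0],[0,0,-0.5,0,0,0],[0,0,-0.5,0,0,0],[0,0,0,0,0,0]]'
python3 -c "
from cell import *
s=sense();print(s['ee_pos'],s['wrist_force'],s['moment'],s['finger_gap'])"
```

```text
time_s: 11.35
ee_pos: [0.5488, -0.1674, 0.0881]
orientation: [0.0, 0.67, 0.742, -0.0]
wrist_force: [-10.4, -1.0, 9.9]
finger_gap: 0.379
time_s: 11.85
ee_pos: [0.5484, -0.1676, 0.0859]
orientation: [-0.0, 0.67, 0.742, -0.001]
wrist_force: [-13.1, -2.3, 10.1]
finger_gap: 0.375
[ 0.54840139 -0.16757434  0.08589787] [-13.14362301  -2.32055446  10.12129161] [-0.41289044  2.07816068  0.1416682 ] 0.37517051910129495
```

Contact came with force toward -x and up at about 45°, so the axle is riding the +x lead-in or the keeper. I'll ease it toward -x.

```bash

python3 -m inch '[[-0.3,0,0,0,0,0],[-0.3,0,0,0,0,0],[0,0,0,0,0,0],[0,0,0,0,0,0],[0,0,0,0,0,0]]'
python3 -c "
from cell import *
s=sense();print(s['ee_pos'],s['wrist_force'],s['moment'],s['finger_gap'])"
```

```text
time_s: 12.35
ee_pos: [0.5479, -0.1675, 0.0858]
orientation: [-0.0, 0.67, 0.742, -0.001]
wrist_force: [-11.0, -0.8, 6.8]
finger_gap: 0.379
[ 0.54791387 -0.16753286  0.08578395] [-11.01698064  -0.8466321    6.84703968] [-0.51197339  1.84489942  0.14199943] 0.3793278350173552
```

```bash

python3 -m inch '[[-0.3,0,0,0,0,0],[-0.3,0,0,0,0,0],[-0.3,0,0,0,0,0],[0,0,0,0,0,0],[0,0,0,0,0,0]]'
python3 -c "
from cell import *
s=sense();print(s['ee_pos'],s['wrist_force'],s['moment'],s['finger_gap'])"
```

```text
time_s: 12.85
ee_pos: [0.5473, -0.1675, 0.0857]
orientation: [0.0, 0.67, 0.742, -0.0]
wrist_force: [-6.8, -1.0, 4.3]
finger_gap: 0.376
[ 0.54734033 -0.1674852   0.0856956 ] [-6.7692041  -1.03130765  4.33901069] [-0.51059573  1.06260967 -0.06352101] 0.37591073968164407
```

```bash

python3 -m inch '[[-0.3,0,0,0,0,0],[-0.3,0,0,0,0,0],[-0.3,0,0,0,0,0],[0,0,0,0,0,0],[0,0,0,0,0,0]]'
python3 - <<'E'
from h import *
s=sense();print(s['ee_pos'],s['wrist_force'],s['moment'],s['finger_gap'])
w=capture("wrist");cv2.imwrite("pics/w5.png",w[:,:,::-1]);cv2.imwrite("pics/s5.png",capture("side")[:,:,::-1])
a=cv2.resize(w[110:250,240:410],None,fx=2.3,fy=2.3,interpolation=2)[:,:,::-1]
b=cv2.resize(cv2.imread("pics/s5.png")[230:370,255:405],None,fx=2.3,fy=2.3,interpolation=2)
cv2.imwrite("pics/c5.png",np.hstack([a,b]))
E
```

```text
time_s: 13.35
ee_pos: [0.5468, -0.1673, 0.0854]
orientation: [0.0, 0.67, 0.742, 0.0]
wrist_force: [-0.4, -2.2, 4.7]
finger_gap: 0.375
[ 0.54678032 -0.1672675   0.08539181] [-0.39930588 -2.15219507  4.74696242] [-0.58446453 -0.03305964 -0.3922074 ] 0.3748355339423235
```

View pics/c5.png

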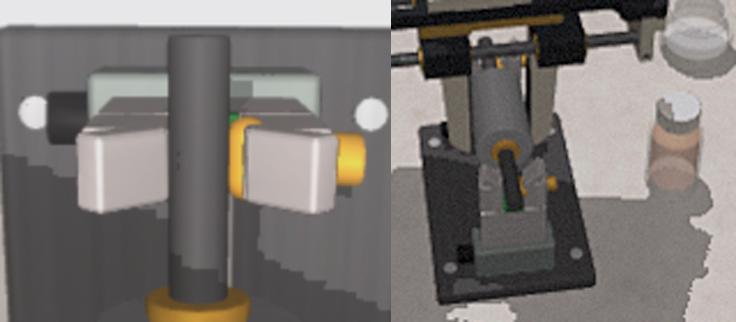

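Left end (wrist crop): the axle sits against the -x wall with the keeper just to its right. The yaw moment of -0.39 says the axle is slightly twisted, so I turn it clockwise a little.

```bash

python3 -m inch '[[0,0,0,0,0,-0.2],[0,0,0,0,0,-0.2],[0,0,0,0,0,-0.2],[0,0,0,0,0,0],[0,0,0,0,0,0]]'
python3 -c "
from cell import *
s=sense();print(s['ee_pos'],s['wrist_force'],s['moment'],s['finger_gap'])"
python3 -m inch '[[0,0,-0.3,0,0,0],[0,0,-0.3,0,0,0],[0,0,-0.2,0,0,0],[0,0,-0.2,0,0,0],[0,0,0,0,0,0]]'
python3 -c "
from cell import *
s=sense();print(s['ee_pos'],s['wrist_force'],s['moment'],s['finger_gap'])"
```

```text
time_s: 13.95
ee_pos: [0.5467, -0.1671, 0.0853]
orientation: [0.0, 0.674, 0.739, 0.0]
wrist_force: [1.3, -3.7, 4.8]
finger_gap: 0.374
[ 0.54670611 -0.16713894  0.08526005] [ 1.262379   -3.71127077  4.78247982] [-0.57502353 -0.4600502   0.03743694] 0.3737507032626196
time_s: 14.45
ee_pos: [0.5467, -0.167, 0.0843]
orientation: [0.0, 0.674, 0.739, 0.0]
wrist_force: [1.7, -0.3, 5.8]
finger_gap: 0.374
[ 0.5466702  -0.16695446  0.08425763] [ 1.6501705  -0.26845241  5.80735978] [-0.25008213 -0.37286131  0.06073875] 0.3740623310850745
```

Twist is gone; now I'm on the keepers. Continue down 1 mm per call.

```bash

python3 -m inch '[[0,0,-0.3,0,0,0],[0,0,-0.3,0,0,0],[0,0,-0.2,0,0,0],[0,0,-0.2,0,0,0],[0,0,0,0,0,0]]'
python3 -m inch '[[0,0,-0.3,0,0,0],[0,0,-0.3,0,0,0],[0,0,-0.2,0,0,0],[0,0,-0.2,0,0,0],[0,0,0,0,0,0]]'
python3 -c "
from cell import *
s=sense();print(s['ee_pos'],s['wrist_force'],s['moment'],s['finger_gap'])"
```

```text
time_s: 14.95
ee_pos: [0.5466, -0.1669, 0.0831]
orientation: [-0.0, 0.674, 0.739, 0.0]
wrist_force: [2.1, 0.3, 4.6]
finger_gap: 0.378
time_s: 15.45
ee_pos: [0.5466, -0.167, 0.082]
orientation: [0.0, 0.674, 0.738, 0.0]
wrist_force: [5.2, 2.4, 2.0]
finger_gap: 0.38
[ 0.54660624 -0.1669857   0.08199545] [5.20185461 2.44583326 1.98393102] [ 0.13764956 -0.88501519  0.04705185] 0.38003823190478503
```

```bash

python3 -m inch '[[0.2,0,-0.3,0,0,0],[0,0,-0.3,0,0,0],[0,0,-0.2,0,0,0],[0,0,-0.2,0,0,0],[0,0,0,0,0,0]]'
python3 -m inch '[[0,0,-0.3,0,0,0],[0,0,-0.3,0,0,0],[0,0,-0.2,0,0,0],[0,0,-0.2,0,0,0],[0,0,0,0,0,0]]'
python3 -c "
from cell import *
s=sense();print(s['ee_pos'],s['wrist_force'],s['moment'],s['finger_gap'])"
```

```text
time_s: 15.95
ee_pos: [0.5466, -0.1671, 0.0809]
orientation: [-0.0, 0.674, 0.738, -0.0]
wrist_force: [4.0, 1.7, 0.6]
finger_gap: 0.377
time_s: 16.45
ee_pos: [0.5466, -0.1672, 0.0799]
orientation: [-0.0, 0.674, 0.738, -0.0]
wrist_force: [4.3, 1.0, -0.3]
finger_gap: 0.377
[ 0.54662849 -0.16716531  0.07991169] [ 4.31152418  0.97019927 -0.26614261] [-0.10440725 -0.76032353  0.03652265] 0.37703659433013625
```

```bash

python3 -m inch '[[0.2,0,-0.2,0,0,0],[0,0,-0.2,0,0,0],[0,0,-0.2,0,0,0],[0,0,-0.2,0,0,0],[0,0,-0.2,0,0,0]]'
python3 -m inch '[[0,0,-0.2,0,0,0],[0,0,-0.2,0,0,0],[0,0,-0.2,0,0,0],[0,0,-0.2,0,0,0],[0,0,-0.2,0,0,0]]'
python3 -c "
from cell import *
s=sense();print(s['ee_pos'],s['wrist_force'],s['moment'],s['finger_gap'])"
```

```text
time_s: 16.95
ee_pos: [0.5467, -0.1671, 0.0789]
orientation: [-0.0, 0.674, 0.738, -0.0]
wrist_force: [0.9, -0.6, -1.7]
finger_gap: 0.379
time_s: 17.45
ee_pos: [0.5467, -0.1671, 0.0779]
orientation: [-0.0, 0.674, 0.738, -0.0]
wrist_force: [-0.9, 0.7, -2.8]
finger_gap: 0.375
[ 0.54671502 -0.16708004  0.07787517] [-0.94037881  0.6734758  -2.83681055] [-0.20167989  0.0394139   0.01889754] 0.37482332877172475
```

```bash

python3 -m inch '[[0,0,-0.2,0,0,0],[0,0,-0.2,0,0,0],[0,0,-0.2,0,0,0],[0,0,-0.2,0,0,0],[0,0,0,0,0,0]]'
python3 -m inch '[[0,0,-0.2,0,0,0],[0,0,-0.2,0,0,0],[0,0,-0.2,0,0,0],[0,0,-0.2,0,0,0],[0,0,0,0,0,0]]'
python3 -c "
from cell import *
s=sense();print(s['ee_pos'],s['wrist_force'],s['moment'],s['finger_gap'])"
```

```text
time_s: 17.95
ee_pos: [0.5467, -0.1671, 0.0771]
orientation: [-0.0, 0.674, 0.738, -0.0]
wrist_force: [-1.2, -1.0, -6.1]
finger_gap: 0.375
time_s: 18.45
ee_pos: [0.5468, -0.1671, 0.0763]
orientation: [-0.0, 0.674, 0.738, -0.0]
wrist_force: [-2.1, 0.1, -6.2]
finger_gap: 0.379
[ 0.54680392 -0.16710459  0.07634262] [-2.14519449  0.13333582 -6.15761856] [-0.06257127  0.28237357  0.05907855] 0.37868655974577065
```

```bash

python3 -m inch '[[0,0,-0.1,0,0,0],[0,0,-0.1,0,0,0],[0,0,-0.1,0,0,0],[0,0,-0.1,0,0,0],[0,0,-0.1,0,0,0]]'
python3 -m inch '[[0,0,-0.1,0,0,0],[0,0,-0.1,0,0,0],[0,0,-0.1,0,0,0],[0,0,0,0,0,0],[0,0,0,0,0,0]]'
```

```text
time_s: 18.95
ee_pos: [0.5469, -0.1672, 0.076]
orientation: [0.0, 0.674, 0.738, 0.0]
wrist_force: [-2.6, 0.5, -4.2]
finger_gap: 0.379
time_s: 19.45
ee_pos: [0.547, -0.1672, 0.0758]
orientation: [0.0, 0.674, 0.738, 0.0]
wrist_force: [-2.8, -0.1, -2.2]
finger_gap: 0.374
```

```bash

python3 -m inch '[[0,0,-0.1,0,0,0],[0,0,-0.1,0,0,0],[0,0,-0.1,0,0,0],[0,0,-0.1,0,0,0],[0,0,0,0,0,0]]'
```

```text
time_s: 19.95
ee_pos: [0.5471, -0.1672, 0.0757]
orientation: [0.0, 0.674, 0.738, 0.0]
wrist_force: [-4.9, 1.0, 5.6]
finger_gap: 0.377
```

Bottom found (TCP z≈75.8, so h≈14.5). Push is about 7 N now; checking the balance.

```bash

python3 -m inch '[[-0.1,0,-0.1,0,0,0],[-0.1,0,-0.1,0,0,0],[0,0,0,0,0,0],[0,0,0,0,0,0],[0,0,0,0,0,0]]'
python3 -c "
from cell import *
s=sense();print(s['ee_pos'],s['wrist_force'],s['moment'],s['finger_gap'],s['orientation'])"
```

```text
time_s: 20.45
ee_pos: [0.5471, -0.1672, 0.0757]
orientation: [0.0, 0.674, 0.738, 0.0]
wrist_force: [-2.6, 0.5, 6.5]
finger_gap: 0.378
[ 0.54706186 -0.1671606   0.07565652] [-2.5954975   0.47984094  6.5372721 ] [0.09375923 0.42187027 0.07075078] 0.3777490140299723 [4.63745271e-04 6.74259340e-01 7.38494449e-01 2.76919257e-04]
```

```bash

python3 -m inch '[[0,0,-0.1,0,0,0],[0,0,-0.1,0,0,0],[0,0,-0.1,0,0,0],[0,0,0,0,0,0],[0,0,0,0,0,0]]'
python3 -c "
from cell import *
s=sense();print(s['ee_pos'],s['wrist_force'],s['moment'],s['orientation'])"
```

```text
time_s: 20.95
ee_pos: [0.5471, -0.1672, 0.0756]
orientation: [0.001, 0.674, 0.738, 0.0]
wrist_force: [-3.7, 1.6, 9.0]
finger_gap: 0.378
[ 0.54710416 -0.1672278   0.0756047 ] [-3.6891207   1.56014442  9.03162884] [0.17994326 0.60319137 0.03725646] [5.65906698e-04 6.74269550e-01 7.38485052e-01 2.85619319e-04]
```

```bash

python3 -m inch '[[0,0,-0.1,0,0,0],[0,0,-0.1,0,0,0],[0,0,-0.1,0,0,0],[0,0,0,0,0,0],[0,0,0,0,0,0]]'
python3 -c "
from cell import *
s=sense();print(s['ee_pos'],s['wrist_force'],s['moment'],s['orientation'])"
```

```text
time_s: 21.45
ee_pos: [0.5472, -0.1672, 0.0756]
orientation: [0.001, 0.674, 0.738, 0.0]
wrist_force: [-4.6, 1.7, 11.8]
finger_gap: 0.377
[ 0.54719032 -0.16723716  0.07558214] [-4.55799328  1.70703003 11.79598315] [0.22945563 0.80074355 0.05632141] [6.74256170e-04 6.74268360e-01 7.38486018e-01 3.53460739e-04]
```

Balanced, about 13.5 N. A touch more, then hold.

```bash

python3 -m inch '[[0,0,-0.1,0,0,0],[0,0,-0.1,0,0,0],[0,0,0,0,0,0],[0,0,0,0,0,0],[0,0,0,0,0,0]]'
python3 -m inch '[[0,0,0,0,0,0],[0,0,0,0,0,0],[0,0,0,0,0,0],[0,0,0,0,0,0],[0,0,0,0,0,0]]'
python3 -m inch '[[0,0,0,0,0,0],[0,0,0,0,0,0],[0,0,0,0,0,0],[0,0,0,0,0,0],[0,0,0,0,0,0]]'
python3 - <<'E'
from h import *
s=sense();print(s["ee_pos"],s["wrist_force"],s["moment"])
cv2.imwrite("pics/s6.png",capture("side")[:,:,::-1]);cv2.imwrite("pics/w6.png",capture("wrist")[:,:,::-1])
a=cv2.resize(cv2.imread("pics/w6.png")[110:250,240:410],None,fx=2.3,fy=2.3,interpolation=2)
b=cv2.resize(cv2.imread("pics/s6.png")[230:370,255:405],None,fx=2.3,fy=2.3,interpolation=2)
cv2.imwrite("pics/c6.png",np.hstack([a,b]))
E
```

```text
time_s: 21.95
ee_pos: [0.5472, -0.1673, 0.0756]
orientation: [0.001, 0.674, 0.738, 0.0]
wrist_force: [-6.2, 2.0, 13.3]
finger_gap: 0.377
time_s: 22.45
ee_pos: [0.5472, -0.1672, 0.0755]
orientation: [0.001, 0.674, 0.738, 0.0]
wrist_force: [-6.3, 1.3, 12.7]
finger_gap: 0.375
time_s: 22.95
ee_pos: [0.5472, -0.1673, 0.0755]
orientation: [0.001, 0.674, 0.738, 0.0]
wrist_force: [-5.3, 1.6, 12.8]
finger_gap: 0.375
[ 0.54720897 -0.16727615  0.07554708] [-5.25084986  1.55203763 12.81908545] [0.26743513 0.81043663 0.03592154]
```

View pics/c6.png

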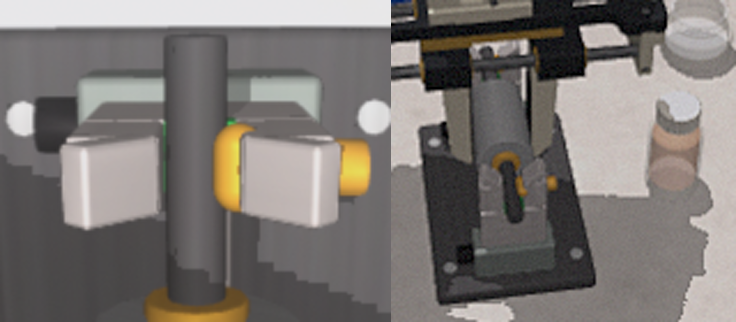

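The axle is now under the keeper (w6 crop at (230,160)) and the push has held steady at about 13–14.5 N for over a second. Ease off, open and withdraw.

```bash

python3 -m inch '[[0,0,0.1,0,0,0],[0,0,0.1,0,0,0],[0,0,0.1,0,0,0],[0,0,0.1,0,0,0],[-0.2,0,0.1,0,0,0]]'
python3 -m inch '[[0,0,0,0,0,0],[0,0,0,0,0,0],[0,0,0,0,0,0],[0,0,0,0,0,0],[0,0,0,0,0,0]]' 60
python3 -m inch '[[0,0,0,0,0,0],[0,0,0,0,0,0],[0,0,0,0,0,0],[0,0,0,0,0,0],[0,0,0,0,0,0]]'
python3 -c "
from cell import *
s=sense();print(s['ee_pos'],s['wrist_force'],s['moment'],s['finger_gap'])"
```

```text
time_s: 23.55
ee_pos: [0.5471, -0.1672, 0.0757]
orientation: [0.001, 0.674, 0.738, 0.0]
wrist_force: [-0.7, 1.0, 7.4]
finger_gap: 0.377
time_s: 24.05
ee_pos: [0.5465, -0.1671, 0.0747]
orientation: [-0.0, 0.674, 0.738, -0.0]
wrist_force: [0.8, -0.2, 0.4]
finger_gap: 0.743
time_s: 24.55
ee_pos: [0.5465, -0.1671, 0.0748]
orientation: [0.0, 0.674, 0.738, 0.0]
wrist_force: [-1.1, -0.4, -0.3]
finger_gap: 0.765
[ 0.54650403 -0.16710865  0.07476067] [-1.07849246 -0.41998167 -0.29401515] [-0.02315786 -0.09446766  0.03728657] 0.7649977911457908
```

```bash

python3 -m inch '[[0,0,5,0,0,0],[0,0,15,0,0,0],[0,0,30,0,0,0],[0,0,40,0,0,0],[0,0,40,0,0,0]]'
python3 -m inch '[[0,0,40,0,0,0],[0,0,40,0,0,0],[0,0,30,0,0,0],[0,0,0,0,0,0],[0,0,0,0,0,0]]'
python3 - <<'E'
from h import *
import pickle
i=camera_info("wrist");pickle.dump(i,open("w7.pkl","wb"));print(sense()["ee_pos"])
w=capture("wrist")[:,:,::-1];cv2.imwrite("pics/w7.png",w)
s=capture("side")[:,:,::-1];cv2.imwrite("pics/s7.png",s)
a=cv2.resize(w[100:280,250:400],None,fx=2.5,fy=2.5,interpolation=2)
b=cv2.resize(s[220:370,250:410],None,fx=2.5,fy=3,interpolation=2)
cv2.imwrite("pics/c7.png",np.hstack([a,b]))
E
```

```text
time_s: 25.05
ee_pos: [0.5462, -0.167, 0.2075]
orientation: [0.0, 0.674, 0.738, 0.0]
wrist_force: [-0.9, -0.4, -0.1]
finger_gap: 0.768
time_s: 25.55
ee_pos: [0.5464, -0.1671, 0.3161]
orientation: [0.001, 0.674, 0.738, 0.0]
wrist_force: [-0.1, -0.1, -0.1]
finger_gap: 0.764
[ 0.54644106 -0.16711142  0.31608569]
```

View pics/c7.png

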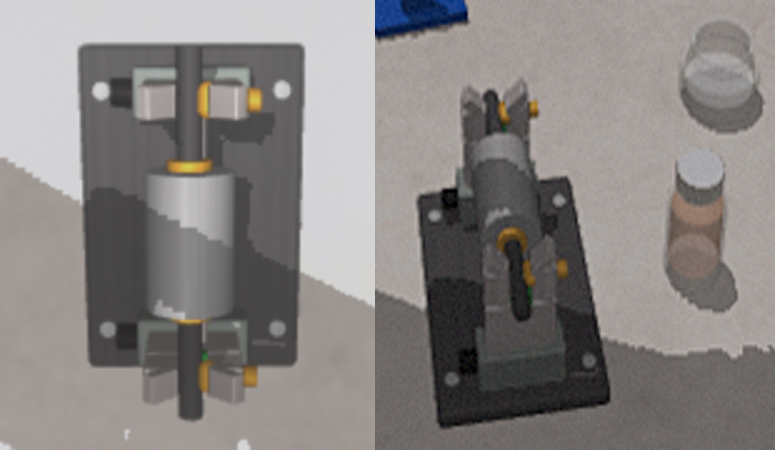

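Both ends lie beneath their keepers, with the roller midway between the uprights. One numeric check, then hand in.

```bash
python3 - <<'E'
from h import *
import pickle
i=pickle.load(open("w7.pkl","rb"))
A=toplane(0,[(325.2,118),(326,267)],.0745,i)*1000
print(A.round(1),A.mean(0).round(1),np.linalg.norm(A[0]-A[1]),np.degrees(np.arctan2(*(A[0]-A[1])[[1,0]])))
s=sense();print(s["time_s"],s["wrist_force"])
finish_job()
E
```

```text
[[ 539.2  -92.7   74.5]
 [ 553.6 -242.4   74.5]] [ 546.4 -167.5   74.5] 150.3241157601665 95.48551289018377
25.65 [ 1.04169252  0.11661498 -0.5338612 ]
the job is handed in; nothing more can be done
```

I took the roller from the rack and lowered it level past both keepers. It reached the seats with the axle centre at about z = 74.5 mm, which puts h at about 14.5 mm. I pushed it down with about 13 to 14.5 N for over a second, then let go and withdrew. The job was handed in at 25.7 s, with no verdict reported.

**Last checks:**
- **Position:** the axle centre is at (546.4, -167.5) mm. The stand's middle was measured at about (548.2, -167.3), so it is about 2 mm off against the 12 mm allowed.
- **Alignment:** the axle lies at 95.5° against the stand's 95.7°.
- **Level:** the axle's seen length of 150.3 mm fits it being level at that height, and both ends show under their keepers in the last picture.
- **Push balance:** the wrist moment showed the push was even on both ends. The seat forces themselves are not measured; I inferred them from the wrist force.
- **Bystanders:** the arm never went near the bottle, jar or tube. The last picture shows the bottle and jar standing; I did not look at the tube again.

**Problem on the way down:** the axle first met the +x side of the slots with about 13 N sideways and was slightly twisted. I corrected this with about 2 mm in -x and 0.6° of yaw before pushing past the keepers.

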